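# Fetch the soldering-paste tin hemmed in on the shadow board

### The arm

A 6-joint arm with a two-finger parallel gripper is mounted at the origin on a cart in front of the work surface, level with it; the furniture and walls round the work are solid. World frame = base frame: x ahead of the robot, y to its left, z up, the work surface at z = 0. Lengths are in m, angles in rad, forces in N, time in s.
With the tool pointing down it reaches from about 0.35 to 0.775 m from the base axis. Payload 5.5 kg.
Tool frame: the origin (TCP) lies midway between the tips of the shut fingers; the grasp point (between the pads) lies 19 mm behind it; z points along the fingers, y is the line along which they close (so a half turn about z gives the same grasp; the last joint's range is limited). The gripper opens to 85 mm and grips with 20 to 120 N. Pads are 22 mm wide; open, the fingers measure 114 mm over their backs; the gripper's body (76 mm by 85 mm) begins 54 mm behind the grasp point. The pads swing forward as they close: fully open they stand 13 mm farther back than shut.
Start: joints at [-1.462, 0.313, 0.046, 1.304, 0, 1.431], TCP at [0.142, -0.557, 0.231] pointing down, gripper open.
Joint ranges: [-2.76, 2.76], [-0.86, 1.69], [-1.03, 1.26], [-2.2, 2.34], [-1.47, 1.5], [-3.14, 3.14]. Speed limits (rad/s): [2.57, 2.57, 3.14, 3.14, 3.14, 3.14].

### API

Orientations are given as a 3x3 rotation matrix whose columns are the frame's x, y, z axes.
In Python, from bench import readout, eyes, arm, models gives the robot as it stands.
- The arm moves only by the tool arm_command, never from a script. Its argument "rows" is a list of rows, each a list of 7 numbers: the turn, a rotation vector about the tool's x, y, z in rad, then the shift along the tool's x, y, z in cm, then the opening in per cent of the stroke, from 0 (shut) to 100 (fully open). A call has 1 to 20 rows; each row is the pose to reach, as a shift and turn from the pose commanded when the call began, along the tool's axes at that moment; what a row does not reach only later rows make up. A row lasts 1/8 s, in which the tool goes at most 62.5 mm and 10.7 degrees, less where a joint would pass 70% of its speed; a pose out of reach is approached as far as the arm can. A call with a gripper value outside its range is refused whole. The fingers move at their own pace and stop on an object; "grip_force" is the grip in N (left out, the last holds). Time passes only in rows, so rows that repeat a pose let the fingers close. It gives the time, the measured TCP pose, the force, the opening and the grip force at its end, in the units of the state.
- readout.get_obs(): the state, without advancing time (a new reading comes with each control period).
- eyes.camera(name): name is "side" or "top" or "wrist"; returns a dict with "image" (400x640x3 uint8, red, green, blue), "depth" (400x640 float32, m along the optical axis (not along the pixel's ray), 0 where there is no reading), "intrinsics" (3x3 intrinsics, pixels), "k1" (the pictures are not rectified: a ray, as slopes to the right and down, at radius r is drawn at 1 + k1 r^2 times it, then the intrinsics apply), "R" (3x3) and "t" (3): a world point X has camera coordinates R X + t. Camera axes: x right, y down, z forward; pixel columns grow to the right and rows downward; lengths in m; the calibration is good to about 2 mm. A picture is of the moment at which its call begins.
- arm.finish_job(): hands the job in; it is judged then, once.
Trained networks look in a picture, given as the dict that the camera call returned (one of the last four; its "shot" number tells which), for a name from the list of things; names that differ only in an ending like _2 or _b are one class to them, and where a whole thing is asked for, a point or a joint stands for the part that bears it (a point fixed in the world has none). Each returns a list of dicts, best first, with "confidence" (0 to 1); they miss things now and then, are a little off and sometimes report something else, mostly with a low value. They report only what shows in the picture. A call takes as long as a camera call. They do not tell look-alikes from the thing itself.
- models.boxes_of(picture, query): "rect" ([left, top, right, bottom] in pixels, round what is visible of it).
The state is a dict: "t": time; "qpos": joint angles; "qvel": joint speeds; "joint_efforts": joint torques, N m; "eef_pos": TCP position; "orientation": TCP orientation; "wrist_force": force on the tool from outside, world axes, zero at the start; "moment": the same for the moment, N m; "gripper_width": finger opening in m; "grip_force": force on a finger pad.
Only numpy, scipy, OpenCV 4.12 (cv2) and the standard library are available. Lean on these libraries where they do the work, as an engineer would, in place of code of your own. Each camera call takes 0.05 s, during which the arm holds its last target. There are 200 camera calls.

### The job

The flat yellow tin of soldering paste is hemmed in on the grey shadow board by a spray can, a solder reel and a dropper bottle: move those three onto the blue side mat, then take the tin out and set it centred in the ring on the cork pad. After that put the spray can, the reel and the bottle back on the board, each on the very spot where it stood at the start. Keep everything standing upright throughout and leave the tweezers and the hex key where they lie.

Things in the scene. Friction and masses are not known exactly. Their poses are not given: they have to be found in the camera images.
- paste_tin: Flat round yellow tin with its lid on, diameter 57, height 22 mm, 0.07 kg. Origin at the centre of its underside, z up. It stands on the rear middle spot of the shadow board.
- spray_can: Red spray can, straight round body of diameter 52 to 54 mm up to about 140 mm high, 174 mm high with its nozzle, about 0.3 kg. Origin at the centre of its underside, z up. Stands on one of the three outer spots of the shadow board (which one varies).
- solder_reel: Grey reel of solder standing on its flange, diameter 56, height 36 mm, about 0.25 kg; its sides count as one straight cylinder for the fingers. Origin at the centre of its underside, z up. Stands on one of the three outer spots of the shadow board (which one varies).
- dropper_bottle: Small white dropper bottle with a red pointed cap, straight round body of diameter 30 up to 52 mm high, 85 mm high in all, 0.06 kg. Origin at the centre of its underside, z up. Stands on one of the three outer spots of the shadow board (which one varies).
- shadow_board: Fixed grey board 146 (x) by 200 (y) by 6 mm on the bench with four white-ringed spots, 61 mm wide. Origin at the centre of its underside; +x is its rear, where a steel stop plate (60 wide, top 46 mm above the bench) stands at x = +65 to +71. Spots: tin x = +30, y = 0; outer ones x = +30, y = +62; x = +30, y = -62; x = -32, y = 0 (mm).
- side_mat: Fixed blue fabric mat, empty, 150 (x) by 180 (y) by 3 mm thick, lying on the bench: the side area. Origin at the centre of its underside, top at 3 mm.
- cork_pad: Fixed square cork pad 90 by 90 by 6 mm with a black ring of 66 mm outer diameter at its centre: the tin goes there. Origin at the centre of its underside, top at 6 mm. A soldering station stands on the bench behind the work, its front between about (0.70, 0.10) and (0.54, 0.34) m (0.17 m high), with a handpiece up to 0.30 m high near (0.60, 0.38): keep the arm clear of them.
- tweezers: Bystander: steel tweezers 11 x 124 x 9 mm lying along their own y beside the cork pad, about 78 mm from its centre towards its +y. Origin at the centre of the underside.
- hex_key: Bystander: dark hex key 34 x 94 x 8 mm lying along its own y beside the cork pad, about 80 mm from its centre towards its +x. Origin at the centre of the underside.
There are look-alikes about, which are no part of the job. Of the things that look like the spray_can, the largest one is meant.

How it is judged:
By the outcome, as a careful person would: the job done as asked, in the order asked, and still so for the second after the job is handed in, with the robot touching nothing.
It also fails if it takes over 134 s, if anything falls off the work surface, if the arm or the gripper's body presses on something with over 40 N, if the wrist force passes 120 N, or if a joint passes its speed limit or range.

## Working session

There is one attempt and no reset: what is moved stays moved. The work goes in short steps, Python scripts to look and compute and a tool call to move; the robot and the scene stay as the last step left them, time stands still between calls to the robot, and variables do not carry over. Pictures are saved under pics/ and viewed, at most 14 in all, crops included, and the job is handed in when it is done.

Besides the shell and the picture viewer there is one more tool, called as name(argument=value, ...) on one line, values as JSON. arm_command: Moves the arm, as the interface text tells. Its arguments: {"type":"object","properties":{"rows":{"type":"array","items":{"type":"array","items":{"type":"number"}}},"grip_force":{"type":"number"}},"required":["rows"]}

```bash
mkdir -p pics; ls
cat > h.py <<'E'
import numpy as np, cv2
from bench import readout, eyes, arm, models
def save(p,n): cv2.imwrite('pics/'+n+'.png', p['image'][:,:,::-1])
def ray(p,u,v):
    K=p['intrinsics']; k=p['k1']
    d=np.array([(u-K[0,2])/K[0,0],(v-K[1,2])/K[1,1]]); s=d.copy()
    for _ in range(20): s=d/(1+k*(s@s))
    return s
def at_z(p,u,v,z):
    s=ray(p,u,v); R=p['R'];t=p['t']; c=-R.T@t; d=R.T@np.array([s[0],s[1],1]); return c+d*(z-c[2])/d[2]
def cloud(p):
    K=p['intrinsics'];k=p['k1'];v,u=np.mgrid[0:400,0:640]
    d=np.stack([(u-K[0,2])/K[0,0],(v-K[1,2])/K[1,1]],-1); s=d.copy()
    for _ in range(20): s=d/(1+k*(s**2).sum(-1,keepdims=True))
    z=p['depth'][...,None]; c=np.concatenate([s*z,z],-1)
    return (c-p['t'])@p['R']
def proj(p,X):
    c=p['R']@np.asarray(X)+p['t']; s=c[:2]/c[2]; s=s*(1+p['k1']*(s@s)); K=p['intrinsics']
    return K[0,0]*s[0]+K[0,2],K[1,1]*s[1]+K[1,2]
E
python3 - <<'E'
from h import *
np.set_printoptions(precision=3,suppress=True)
for n in ['top','side']:
    p=eyes.camera(n); save(p,n+'0'); W=cloud(p)
    print(n,-p['R'].T@p['t'],p['R'])
    for q in ['paste_tin','spray_can','solder_reel','dropper_bottle','shadow_board','side_mat','cork_pad','tweezers','hex_key']:
        for b in models.boxes_of(p,q)[:3]:
            r=b['rect']; u,v=(r[0]+r[2])/2,(r[1]+r[3])/2
            print(q,round(b['confidence'],2),np.round(r),W[int(v),int(u)])
print(readout.get_obs())
E
```

```text
pics
top [0.353 0.12  1.148] [[ 0.027 -1.     0.011]
 [-0.987 -0.028 -0.156]
 [ 0.156 -0.007 -0.988]]
paste_tin 0.52 [392. 164. 406. 181.] [ 0.621 -0.134  0.029]
spray_can 0.91 [370. 163. 399. 194.] [ 0.572 -0.067  0.161]
spray_can 0.83 [412. 111. 437. 133.] [ 0.762 -0.201  0.082]
spray_can 0.7 [327. 122. 344. 142.] [0.717 0.061 0.096]
solder_reel 0.7 [213. 204. 230. 228.] [0.477 0.393 0.001]
solder_reel 0.53 [398. 178. 424. 198.] [ 0.578 -0.174  0.022]
dropper_bottle 0.6 [408. 153. 418. 172.] [ 0.648 -0.175  0.048]
shadow_board 0.7 [362. 149. 441. 214.] [ 0.599 -0.148  0.007]
side_mat 0.63 [300. 164. 372. 236.] [0.538 0.049 0.002]
tweezers 0.63 [212. 237. 230. 269.] [0.37  0.385 0.009]
side [ 0.433 -1.083  0.691] [[ 0.994 -0.106 -0.023]
 [-0.07  -0.46  -0.885]
 [ 0.083  0.881 -0.465]]
paste_tin 0.58 [359. 250. 380. 268.] [ 0.624 -0.148  0.031]
spray_can 0.97 [334. 189. 359. 257.] [ 0.577 -0.115  0.11 ]
spray_can 0.91 [388. 181. 399. 224.] [0.721 0.04  0.069]
spray_can 0.64 [434. 236. 455. 287.] [ 0.77  -0.226  0.065]
solder_reel 0.57 [336. 253. 363. 283.] [ 0.572 -0.192  0.043]
drop
[... 179 characters left out ...]

cork_pad 0.97 [258. 174. 293. 191.] [0.425 0.321 0.011]
cork_pad 0.37 [336. 190. 358. 255.] [ 0.578 -0.106  0.107]
tweezers 0.68 [243. 169. 270. 180.] [0.367 0.386 0.012]
{'t': 1.0, 'qpos': array([-1.462,  0.313,  0.046,  1.304, -0.   ,  1.431]), 'qvel': array([ 0.   ,  0.001,  0.   , -0.   ,  0.002,  0.001]), 'joint_efforts': array([  0.001, -48.047,  29.882,   0.   ,  -0.   ,   0.   ]), 'eef_pos': array([ 0.142, -0.557,  0.231]), 'orientation': array([[ 0.969,  0.246, -0.   ],
       [ 0.246, -0.969, -0.   ],
       [-0.   ,  0.   , -1.   ]]), 'wrist_force': array([-0.616, -0.709,  0.046]), 'moment': array([ 0.079,  0.033, -0.02 ]), 'grip_force': 0.0, 'gripper_width': 0.08537260617172798}
```

Run:
```python
import cv2
a=cv2.imread('pics/top0.png')[90:290,180:460]; b=cv2.imread('pics/side0.png')[130:320,230:470]
cv2.imwrite('pics/top0c.png',cv2.resize(a,None,fx=2.8,fy=2.8,interpolation=cv2.INTER_CUBIC))
cv2.imwrite('pics/side0c.png',cv2.resize(b,None,fx=3,fy=3,interpolation=cv2.INTER_CUBIC))
```

```text
(no output)
```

View pics/top0c.png

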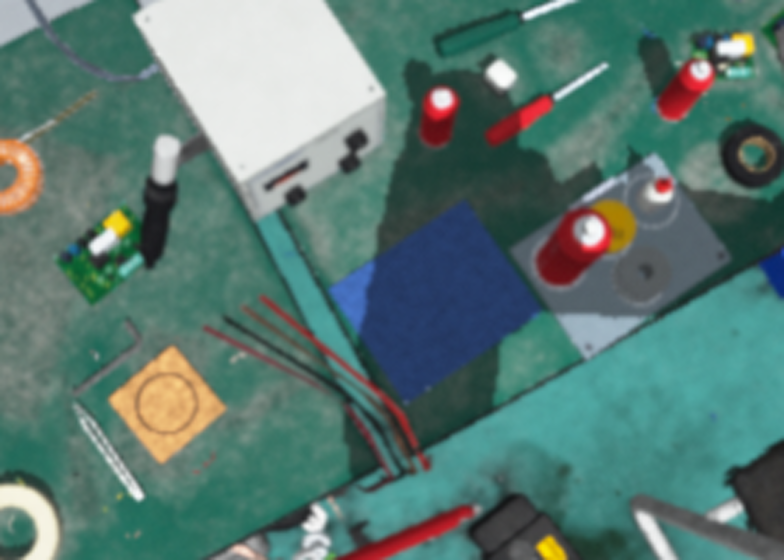

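View pics/side0c.png

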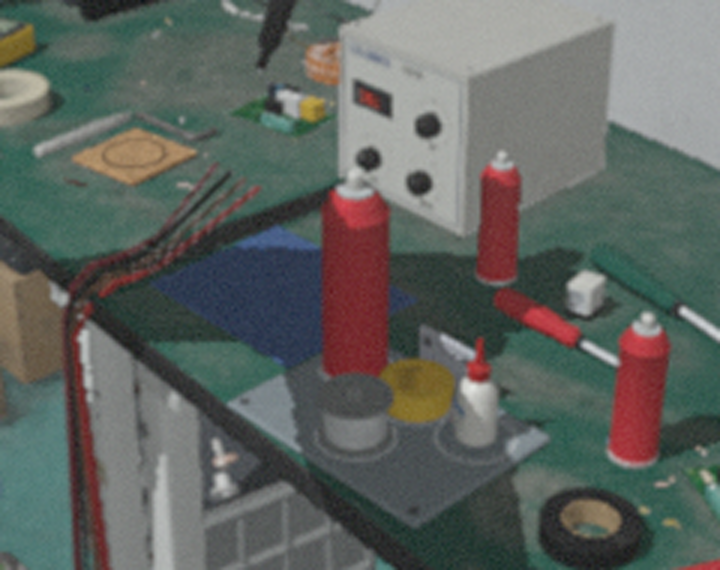

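The top picture shows the board at crop pixel (620,255) with its rear pointing up and to the left. The can is on its left spot, the reel at the front (642,275), the bottle on the right (655,200) and the tin (612,227) at the rear. The mat is at (435,300) and the cork pad at (167,403). Next I'll work out rough poses.

Run:
```python
from h import *
np.set_printoptions(precision=4,suppress=True)
for n in ['top','side']:
    p=eyes.camera(n); W=cloud(p); hsv=cv2.cvtColor(p['image'],cv2.COLOR_RGB2HSV); H,S,V=[hsv[...,i].astype(int) for i in range(3)]
    X,Y,Z=W[...,0],W[...,1],W[...,2]; ok=p['depth']>0
    def rect(name,m):
        m=m&ok; m=cv2.morphologyEx(m.astype(np.uint8),cv2.MORPH_OPEN,np.ones((3,3)))>0
        pts=W[m][:,:2].astype(np.float32); r=cv2.minAreaRect(pts); print(n,name,m.sum(),np.round(r[0],4),np.round(r[1],4),round(r[2],1),'medz',np.median(Z[m]))
    rect('mat',(H>105)&(H<128)&(S>100)&(abs(X-.54)<.15)&(abs(Y-.05)<.15)&(Z<.03))
    rect('cork',(H>8)&(H<25)&(S>80)&(abs(X-.42)<.09)&(abs(Y-.32)<.09)&(Z<.03))
    rect('board',(S<70)&(abs(X-.6)<.13)&(abs(Y+.14)<.13)&(Z<.018))
    can=ok&((H<8)|(H>172))&(S>120)&(abs(X-.57)<.06)&(abs(Y+.08)<.06)&(Z>.03)&(Z<.2)
    print('can',can.sum(),W[can].mean(0),W[can].min(0),W[can].max(0))
    tin=ok&(H>18)&(H<32)&(S>130)&(abs(X-.61)<.08)&(abs(Y+.14)<.08); print('tin',tin.sum(),W[tin].mean(0))
```

```text
top mat 2816 [0.5457 0.052 ] [0.1501 0.1788] 35.2 medz 0.0031833983712606876
top cork 941 [0.4258 0.3359] [0.0933 0.0924] 42.2 medz 0.006151731617033681
top board 2545 [ 0.6467 -0.1595] [0.216  0.2687] 35.5 medz 0.0050056518216576185
can 342 [ 0.5778 -0.0714  0.1229] [ 0.5635 -0.1043  0.0301] [ 0.613  -0.0541  0.1672]
tin 140 [ 0.6308 -0.142   0.0277]
side mat 323 [0.5127 0.0555] [0.2194 0.1039] 80.4 medz 0.006335515171698253
side cork 391 [0.4208 0.33  ] [0.0929 0.0906] 40.8 medz 0.009801367768493613
side board 3686 [ 0.6003 -0.1404] [0.2597 0.2595] 0.2 medz 0.006620974820769568
can 1125 [ 0.5831 -0.1021  0.1018] [ 0.5611 -0.1131  0.0301] [ 0.6101 -0.0768  0.1671]
tin 370 [ 0.6253 -0.1434  0.027 ]
```

arm_command(rows=[[0,0,0,5,-4,-12,100],[0,0,0,10,-9,-12,100],[0,0,0,15,-14,-12,100],[0,0,0,20,-19,-12,100],[0,0,0,25,-22,-12,100],[0,0,0,29,-24,-12,100],[0,0,0,29,-24,-12,100],[0,0,0,29,-24,-12,100],[0,0,0,29,-24,-12,100]])

```text
t: 2.22
eef_pos: [0.3635, -0.2533, 0.3513]
orientation: [[0.969, 0.247, -0.0], [0.247, -0.969, -0.0], [-0.0, 0.0, -1.0]]
wrist_force: [0.1, 0.4, 0.3]
gripper_width: 0.0854
grip_force: 0.0
```

Run:
```python
from h import *
np.set_printoptions(precision=3,suppress=True)
p=eyes.camera('wrist'); save(p,'w1'); print(-p['R'].T@p['t'],p['R'][2])
for X in [(.59,-.14,.006),(.545,.05,.003),(.6,-.2,.0)]: print(proj(p,X))
```

```text
[ 0.44  -0.235  0.493] [-0.296 -0.077 -0.952]
(np.float64(275.1008329563694), np.float64(-48.303404635802764))
(np.float64(124.6924432039826), np.float64(-46.111280363855485))
(np.float64(323.0705537923951), np.float64(-42.19607136548515))
```

View pics/w1.png

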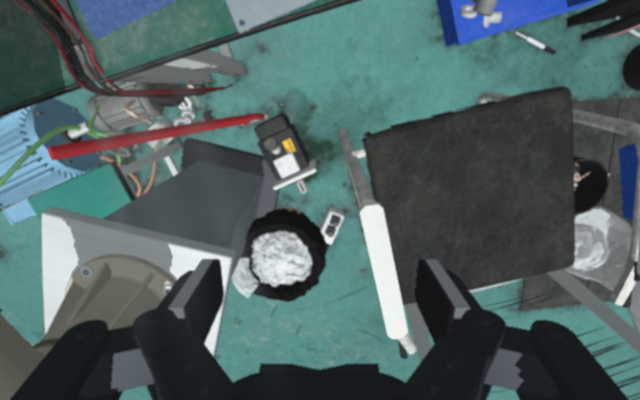

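arm_command(rows=[[0,0,-0.09,5.5,-1.5,0,100],[0,0,-0.18,11,-3,0,100],[0,0,-0.27,16.5,-4.5,0,100],[0,0,-0.361,22,-6,0,100],[0,0,-0.361,27.5,-7.5,0,100],[0,0,-0.361,32,-7.5,0,100],[0,0,-0.361,32.5,-7.5,0,100],[0,0,-0.361,32.5,-7.5,0,100]])

```text
t: 3.28
eef_pos: [0.6597, -0.1022, 0.3503]
orientation: [[0.821, 0.571, -0.002], [0.571, -0.821, 0.0], [-0.001, -0.001, -1.0]]
wrist_force: [0.4, 0.1, -0.6]
gripper_width: 0.0856
grip_force: 0.0
```

Run:
```python
from h import *
np.set_printoptions(precision=4,suppress=True)
p=eyes.camera('wrist'); save(p,'w2'); np.savez('w2.npz',**{k:p[k] for k in ['image','depth','intrinsics','k1','R','t']}); W=cloud(p); print(-p['R'].T@p['t'],p['R'][2])
o=readout.get_obs(); print(o['eef_pos'],o['orientation'][:,0],o['qpos'])
for q in ['paste_tin','spray_can','solder_reel','dropper_bottle','shadow_board','side_mat']:
    for b in models.boxes_of(p,q)[:2]:
        r=b['rect']; u,v=(r[0]+r[2])/2,(r[1]+r[3])/2
        print(q,round(b['confidence'],2),np.round(r),W[int(v),int(u)])
```

```text
[ 0.7247 -0.0582  0.4922] [-0.252  -0.1753 -0.9517]
[ 0.6592 -0.1022  0.3513] [ 0.821   0.5709 -0.0007] [-0.2738  0.5367  0.6792  1.7139 -0.0004  2.2601]
paste_tin 0.63 [305. 162. 344. 200.] [ 0.6267 -0.1353  0.0264]
spray_can 0.84 [244. 157. 298. 234.] [ 0.6087 -0.0776  0.1553]
spray_can 0.64 [224.   6. 267.  46.] [0.7339 0.043  0.105 ]
solder_reel 0.77 [300. 198. 341. 242.] [ 0.5676 -0.1697  0.0055]
dropper_bottle 0.96 [356. 165. 379. 197.] [ 0.6672 -0.1752  0.0654]
shadow_board 0.6 [257. 150. 393. 240.] [ 0.6104 -0.1486  0.0264]
side_mat 0.95 [122.  99. 253. 201.] [0.5434 0.0532 0.0015]
```

View pics/w2.png

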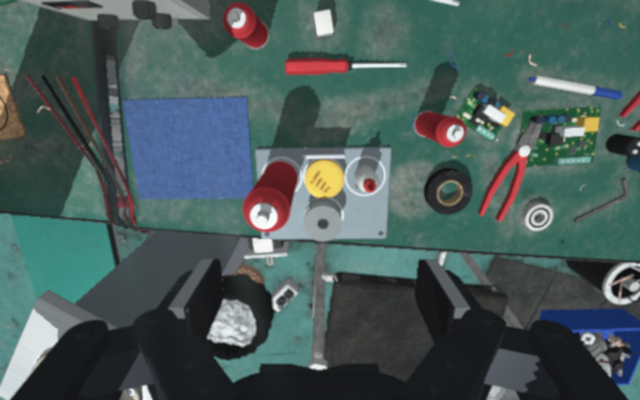

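The wrist view shows the can with its nozzle at (264,215), the tin at (324,180), the bottle at (368,180), the reel at (322,222) and the mat at (188,148). Now I'll fit the centres from depth and outlines.

```bash
cat > fit.py <<'E'
from h import *
from scipy.optimize import least_squares
def circ(P,r,c0):  # fixed radius, robust
    f=least_squares(lambda c:np.hypot(P[:,0]-c[0],P[:,1]-c[1])-r,c0,loss='soft_l1',f_scale=.002); return f.x
def outline(p,mask,z,r):  # circle at height z whose outline matches mask contour
    cs,_=cv2.findContours(mask.astype(np.uint8),cv2.RETR_EXTERNAL,cv2.CHAIN_APPROX_NONE); c=max(cs,key=cv2.contourArea)[:,0]
    P=np.array([at_z(p,u,v,z)[:2] for u,v in c]); return circ(P,r,P.mean(0)),len(P)
E
python3 - <<'E'
from fit import *
np.set_printoptions(precision=4,suppress=True)
for n in ['w2','top','side']:
    p=dict(np.load('w2.npz')) if n=='w2' else eyes.camera(n)
    W=cloud(p); hsv=cv2.cvtColor(p['image'],cv2.COLOR_RGB2HSV); H,S,V=[hsv[...,i].astype(int) for i in range(3)]
    X,Y,Z=W[...,0],W[...,1],W[...,2]; ok=p['depth']>0
    near=lambda c,r:np.hypot(X-c[0],Y-c[1])<r
    red=((H<8)|(H>172))&(S>120)
    m=ok&red&near((.59,-.09),.06)&(Z>.03)&(Z<.138); print(n,'can',m.sum(),circ(W[m],.0265,[.595,-.091]))
    m=ok&(H>18)&(H<35)&(S>120)&near((.63,-.142),.06)&(Z>.02); print('tin',m.sum(),W[m].mean(0),outline(p,m,.028,.0285))
    m=ok&near((.579,-.175),.05)&(Z>.032)&(Z<.055)&(S<80); print('reel',m.sum(),W[m].mean(0),outline(p,m,.042,.028), circ(W[m&(Z<.036)],.028,[.579,-.177]) if (m&(Z<.036)).sum()>20 else '')
    m=ok&near((.665,-.193),.05)&(Z>.015)&(Z<.056)&(S<80)&(V>120); print('bot',m.sum(),circ(W[m],.015,[.665,-.193]))
    m=ok&near((.665,-.193),.04)&(Z>.062)&(Z<.1); print('cap',m.sum(),W[m].mean(0), W[m&(Z>.08)].mean(0))
    m=ok&(H>100)&(H<128)&(S>90)&near((.546,.052),.14)&(Z<.03); m=cv2.morphologyEx(m.astype(np.uint8),cv2.MORPH_OPEN,np.ones((5,5)))>0; print('mat',m.sum(),cv2.minAreaRect(W[m][:,:2].astype(np.float32)))
    m=ok&(S<75)&near((.605,-.155),.14)&(Z<.02)&(Z>.002)&(V>60); m=cv2.morphologyEx(m.astype(np.uint8),cv2.MORPH_OPEN,np.ones((5,5)))>0; print('board',m.sum(),cv2.minAreaRect(W[m][:,:2].astype(np.float32)))
E
```

```text
w2 can 783 [ 0.5869 -0.0826]
tin 1169 [ 0.6286 -0.1339  0.0274] (array([ 0.6285, -0.1339]), 109)
reel 1048 [ 0.5755 -0.1678  0.0413] (array([ 0.5755, -0.1678]), 104) 
bot 301 [ 0.6618 -0.1837]
cap 140 [ 0.6636 -0.1805  0.0722] [ 0.663  -0.1814  0.0869]
mat 11912 ((0.544935941696167, 0.05045262724161148), (0.14993363618850708, 0.18256203830242157), 35.333431243896484)
board 6271 ((0.6015706062316895, -0.15154720842838287), (0.14601561427116394, 0.19996783137321472), 35.43622589111328)
top can 158 [ 0.5905 -0.0807]
tin 83 [ 0.6376 -0.134   0.0299] (array([ 0.6254, -0.113 ]), 44)<stdin>:11: RuntimeWarning: Mean of empty slice.
  ret = um.true_divide(
Traceback (most recent call last):
  File "fit.py", line 6, in outline
    cs,_=cv2.findContours(mask.astype(np.uint8),cv2.RETR_EXTERNAL,cv2.CHAIN_APPROX_NONE); c=max(cs,key=cv2.contourArea)[:,0]
                                                                                            ~~~^^^^^^^^^^^^^^^^^^^^^^^^
ValueError: max() iterable argument is empty
```

arm_command(rows=[[0,0,0,-2.4,-2.8,3,100],[0,0,0,-4.75,-5.6,6,100],[0,0,0,-4.75,-5.6,8,100],[0,0,0,-4.75,-5.6,8,100]])

```text
t: 4.18
eef_pos: [0.5876, -0.0815, 0.2703]
orientation: [[0.82, 0.573, -0.002], [0.573, -0.82, 0.001], [-0.002, -0.002, -1.0]]
wrist_force: [0.3, 0.4, 0.7]
gripper_width: 0.0856
grip_force: 0.0
```

Run:
```python
from fit import *
np.set_printoptions(precision=4,suppress=True)
o=readout.get_obs(); print(o['eef_pos'],o['orientation'])
p=eyes.camera('wrist'); save(p,'w3'); W=cloud(p); hsv=cv2.cvtColor(p['image'],cv2.COLOR_RGB2HSV); H,S,V=[hsv[...,i].astype(int) for i in range(3)]
X,Y,Z=W[...,0],W[...,1],W[...,2]; ok=p['depth']>0
near=lambda c,r:np.hypot(X-c[0],Y-c[1])<r
m=ok&((H<8)|(H>172))&(S>120)&near((.59,-.085),.06)
for a,b in [(.02,.06),(.06,.1),(.1,.138)]:
    k=m&(Z>a)&(Z<b); print(k.sum(),circ(W[k],.0265,[.59,-.085]))
k=near((.59,-.085),.03)&ok&(Z>.165); print(k.sum(),W[k].mean(0),W[k].max(0))
```

```text
[ 0.5876 -0.0815  0.2703] [[ 0.8198  0.5727 -0.0024]
 [ 0.5727 -0.8198  0.0006]
 [-0.0016 -0.0018 -1.    ]]
185 [ 0.5872 -0.083 ]
240 [ 0.5872 -0.083 ]
329 [ 0.5872 -0.083 ]
8036 [ 0.5995 -0.0787  0.3303] [ 0.6185 -0.055   0.3624]
```

View pics/w3.png

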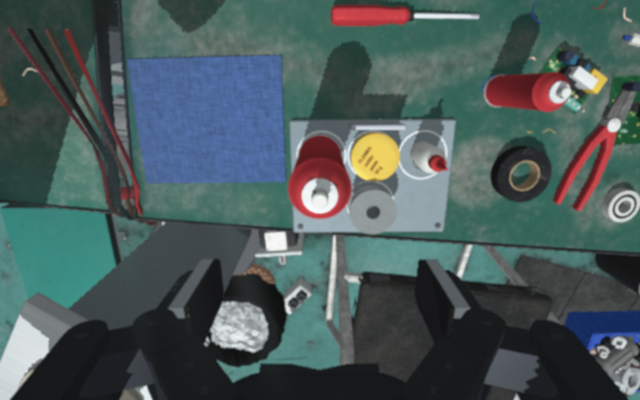

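arm_command(rows=[[0,0,0,-0.1,0.1,4,100],[0,0,0,-0.1,0.1,8,100],[0,0,0,-0.1,0.1,12,100],[0,0,0,-0.1,0.1,14.5,100],[0,0,0,-0.1,0.1,15.7,100],[0,0,0,-0.1,0.1,15.7,100],[0,0,0,-0.1,0.1,15.7,60],[0,0,0,-0.1,0.1,15.7,50],[0,0,0,-0.1,0.1,15.7,50],[0,0,0,-0.1,0.1,15.7,50]], grip_force=40)

```text
t: 5.48
eef_pos: [0.5897, -0.0833, 0.116]
orientation: [[0.82, 0.573, 0.003], [0.573, -0.82, -0.0], [0.002, 0.002, -1.0]]
wrist_force: [-0.3, 2.0, 4.4]
gripper_width: 0.0517
grip_force: 41.5
```

```bash
cat > plan.py <<'E'
import sys,json,numpy as np
# usage: plan.py x y z yawdeg [commit]; state = commanded pose
try: s=json.load(open('cmd.json'))
except: s=[.5893,-.0832,.114,np.degrees(.610)]
a=np.radians(s[3]); tx=np.array([np.cos(a),np.sin(a)]); ty=np.array([np.sin(a),-np.cos(a)])
def go(x,y,z,yaw):
    global s
    d=np.array([x-s[0],y-s[1]]); 
    print('from',np.round(s,4),'turn z %.3f rad; shift cm %.2f %.2f %.2f'%(-np.radians(yaw-s[3]),100*d@tx,100*d@ty,-100*(z-s[2])))
def did(turn,x,y,z): # commit
    p=np.array(s[:2])+(tx*x+ty*y)/100; n=[*p,s[2]-z/100,s[3]-np.degrees(turn)]
    json.dump([float(v) for v in n],open('cmd.json','w')); print('now',np.round(n,4))
f=[float(v) for v in sys.argv[2:]]
(go if sys.argv[1]=='go' else did)(*f)
E
python3 plan.py go .5458 .1185 .112 34.95
```

```text
from [ 0.5893 -0.0832  0.114  34.9504] turn z 0.000 rad; shift cm 7.99 -19.02 0.20
```

arm_command(rows=[[0,0,0,0,0,-2,50],[0,0,0,0,0,-5,50],[0,0,0,1,-2,-7,50],[0,0,0,2.5,-6,-7,50],[0,0,0,4,-10,-7,50],[0,0,0,5.5,-14,-7,50],[0,0,0,7.2,-17.5,-7,50],[0,0,0,8,-19,-6,50],[0,0,0,8,-19,-4,50],[0,0,0,8,-19,-2,50],[0,0,0,8,-19,-0.8,50],[0,0,0,8,-19,0,50],[0,0,0,8,-19,0.2,50],[0,0,0,8,-19,0.2,50]])

```text
t: 7.22
eef_pos: [0.546, 0.1182, 0.113]
orientation: [[0.82, 0.573, 0.001], [0.573, -0.82, 0.0], [0.001, 0.001, -1.0]]
wrist_force: [-1.0, 0.4, 0.9]
gripper_width: 0.0511
grip_force: 43.8
```

```bash
python3 plan.py did 0 8 -19 0.2
python3 - <<'E'
from h import *
p=eyes.camera('side'); save(p,'s2'); print(readout.get_obs()['wrist_force'])
cv2.imwrite('pics/s2c.png',cv2.resize(p['image'][130:320,230:470,::-1],None,fx=3,fy=3))
E
```

```text
now [ 0.546   0.1184  0.112  34.9504]
[-1.26885805  0.2828687   1.52753774]
```

View pics/s2c.png

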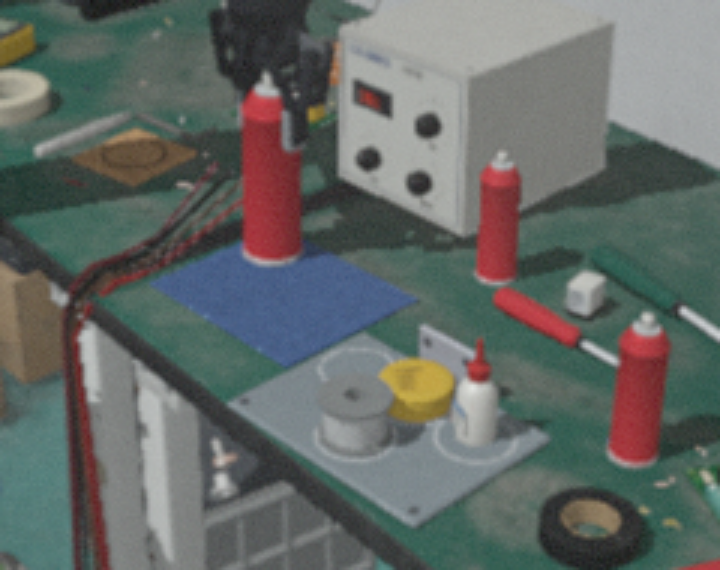

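The can stands upright on the mat at (272,190) in the crop. The board shows its empty ring plus the reel, tin and bottle. I'll release, lift and go to the bottle.

arm_command(rows=[[0,0,0,0,0,0,100],[0,0,0,0,0,0,100],[0,0,0,0,0,0,100],[0,0,0,0,0,0,100],[0,0,0,0,0,-4,100],[0,0,0,0,0,-9,100],[0,0,0,0,0,-13,100],[0,0,0,0,0,-13,100]])

```text
t: 8.28
eef_pos: [0.5477, 0.1184, 0.2462]
orientation: [[0.82, 0.573, 0.007], [0.573, -0.82, 0.0], [0.006, 0.004, -1.0]]
wrist_force: [-0.3, 0.2, -0.7]
gripper_width: 0.0854
grip_force: 0.0
```

```bash
python3 plan.py did 0 0 0 -13;python3 plan.py go .662 -.184 .2 125.4; python3 plan.py go .662 -.184 .026 125.4
```

```text
now [ 0.546   0.1184  0.242  34.9504]
from [ 0.546   0.1184  0.242  34.9504] turn z -1.579 rad; shift cm -7.82 31.43 4.20
from [ 0.546   0.1184  0.242  34.9504] turn z -1.579 rad; shift cm -7.82 31.43 21.60
```

arm_command(rows=[[0,0,-0.17,-1,4,0,100],[0,0,-0.34,-2,8,0,100],[0,0,-0.52,-3,12,0,100],[0,0,-0.7,-4,16,0,100],[0,0,-0.88,-5,20,0,100],[0,0,-1.06,-6,24,0,100],[0,0,-1.24,-7,28,0,100],[0,0,-1.42,-7.8,31.4,3,100],[0,0,-1.58,-7.8,31.4,6,100],[0,0,-1.58,-7.8,31.4,8,100],[0,0,-1.58,-7.8,31.4,8,100]])

```text
t: 9.65
eef_pos: [0.6596, -0.1832, 0.1588]
orientation: [[-0.58, 0.815, -0.006], [0.815, 0.58, 0.002], [0.005, -0.003, -1.0]]
wrist_force: [-0.7, -0.2, 0.0]
gripper_width: 0.0858
grip_force: 0.0
```

```bash
python3 plan.py did -1.58 -7.8 31.4 8
cat > bot.py <<'E'
from fit import *
np.set_printoptions(precision=4,suppress=True)
o=readout.get_obs(); print(o['eef_pos'],o['orientation'][:,1])
p=eyes.camera('wrist'); save(p,'w4'); W=cloud(p); hsv=cv2.cvtColor(p['image'],cv2.COLOR_RGB2HSV); H,S,V=[hsv[...,i].astype(int) for i in range(3)]
X,Y,Z=W[...,0],W[...,1],W[...,2]; ok=p['depth']>0
near=lambda c,r:np.hypot(X-c[0],Y-c[1])<r
c=(.662,-.184)
m=ok&near(c,.03)&(Z>.012)&(Z<.05)&(V>100); print('bot',m.sum(),circ(W[m],.015,c))
m=ok&near(c,.03)&(Z>.062)&(Z<.095); print('cap',m.sum(),W[m].mean(0)); print(proj(p,(*c,.07)))
m=ok&(H>18)&(H<35)&(S>120)&near((.63,-.134),.06)&(Z>.02)
if m.sum()>50: print('tin',m.sum(),outline(p,m,.028,.0285))
m=ok&near((.5755,-.168),.05)&(Z>.032)&(Z<.055)&(S<80)
if m.sum()>50: print('reel',m.sum(),outline(p,m,.042,.028))
E
python3 bot.py
```

```text
now [  0.662   -0.1837   0.162  125.4778]
[ 0.6596 -0.1832  0.1588] [ 0.8147  0.5799 -0.0034]
bot 552 [ 0.663 -0.183]
cap 446 [ 0.6617 -0.1809  0.0719]
(np.float64(321.38335040260677), np.float64(204.51769072729567))
tin 3926 (array([ 0.6278, -0.1341]), 202)
reel 4071 (array([ 0.5757, -0.168 ]), 210)
```

View pics/w4.png

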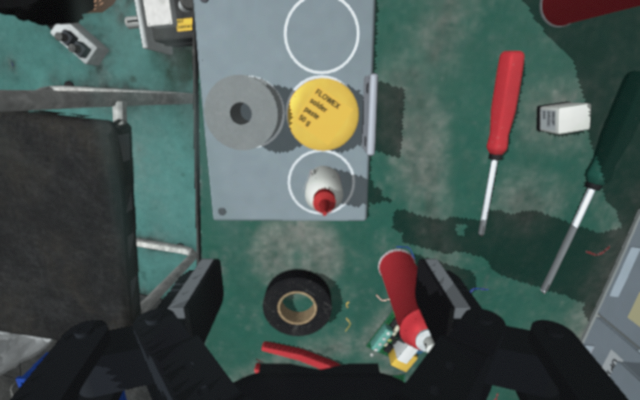

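The bottle is at (322,190), midway between the fingers, and the stop plate and the look-alike can are clear of them. I'll descend and grasp.

arm_command(rows=[[0,0,0,0,0,4,85],[0,0,0,0,0,8,85],[0,0,0,0,0,11,85],[0,0,0,0,0,13,85],[0,0,0,0,0,13.6,80],[0,0,0,0,0,13.6,60],[0,0,0,0,0,13.6,40],[0,0,0,0,0,13.6,25],[0,0,0,0,0,13.6,25],[0,0,0,0,0,13.6,25]], grip_force=25)

```text
t: 10.95
eef_pos: [0.6626, -0.1842, 0.028]
orientation: [[-0.58, 0.814, 0.003], [0.814, 0.58, -0.001], [-0.002, 0.002, -1.0]]
wrist_force: [-0.5, 0.5, 6.1]
gripper_width: 0.0294
grip_force: 25.0
```

```bash
python3 plan.py did 0 0 0 13.6;python3 plan.py go .508 .0245 .023 125.48
```

```text
now [ 6.620000e-01 -1.837000e-01  2.600000e-02  1.254778e+02]
from [ 6.620000e-01 -1.837000e-01  2.600000e-02  1.254778e+02] turn z -0.000 rad; shift cm 25.89 -0.46 0.30
```

arm_command(rows=[[0,0,0,0,0,-2,25],[0,0,0,0,0,-6,25],[0,0,0,2,0,-9,25],[0,0,0,6,-0.1,-9,25],[0,0,0,10,-0.2,-9,25],[0,0,0,14,-0.3,-9,25],[0,0,0,18,-0.4,-9,25],[0,0,0,22,-0.5,-9,25],[0,0,0,25,-0.5,-8,25],[0,0,0,25.9,-0.5,-5,25],[0,0,0,25.9,-0.5,-2,25],[0,0,0,25.9,-0.5,-0.6,25],[0,0,0,25.9,-0.5,0.2,25],[0,0,0,25.9,-0.5,0.3,25],[0,0,0,25.9,-0.5,0.3,25],[0,0,0,25.9,-0.5,0.3,70],[0,0,0,25.9,-0.5,0.3,80],[0,0,0,25.9,-0.5,-4,80],[0,0,0,25.9,-0.5,-9,80],[0,0,0,25.9,-0.5,-12,80]])

```text
t: 13.45
eef_pos: [0.5083, 0.0241, 0.1488]
orientation: [[-0.58, 0.814, 0.003], [0.814, 0.58, -0.0], [-0.002, 0.002, -1.0]]
wrist_force: [0.9, 0.4, 0.5]
gripper_width: 0.068
grip_force: 0.0
```

```bash
python3 plan.py did 0 25.9 -0.5 -12;python3 plan.py go .5757 -.1685 .01 34.95
```

```text
now [5.076000e-01 2.430000e-02 1.460000e-01 1.254778e+02]
from [5.076000e-01 2.430000e-02 1.460000e-01 1.254778e+02] turn z 1.580 rad; shift cm -19.66 -5.64 13.60
```

arm_command(rows=[[0,0,0.17,-2,-0.6,0,100],[0,0,0.34,-5,-1.2,0,100],[0,0,0.52,-8,-2,0,100],[0,0,0.7,-11,-3,0,100],[0,0,0.88,-14,-4,0,100],[0,0,1.06,-17,-5,0,100],[0,0,1.24,-19.65,-5.6,0,100],[0,0,1.42,-19.65,-5.6,1,100],[0,0,1.58,-19.65,-5.6,3,100],[0,0,1.58,-19.65,-5.6,5,100],[0,0,1.58,-19.65,-5.6,8,100],[0,0,1.58,-19.65,-5.6,11,100],[0,0,1.58,-19.65,-5.6,13,100],[0,0,1.58,-19.65,-5.6,13.8,100],[0,0,1.58,-19.65,-5.6,13.8,80],[0,0,1.58,-19.65,-5.6,13.8,60],[0,0,1.58,-19.65,-5.6,13.8,50],[0,0,1.58,-19.65,-5.6,13.8,50],[0,0,1.58,-19.65,-5.6,13.8,50]], grip_force=40)

```text
t: 15.82
eef_pos: [0.5764, -0.1687, 0.0094]
orientation: [[0.82, 0.573, 0.002], [0.573, -0.82, -0.001], [0.001, 0.002, -1.0]]
wrist_force: [-0.4, -0.2, 5.6]
gripper_width: 0.0551
grip_force: 43.3
```

```bash
python3 plan.py did 1.58 -19.65 -5.6 13.8;python3 plan.py go .6094 .0287 .005 34.95
```

```text
now [ 5.76000e-01 -1.68200e-01  8.00000e-03  3.49504e+01]
from [ 5.76000e-01 -1.68200e-01  8.00000e-03  3.49504e+01] turn z 0.000 rad; shift cm 14.02 -14.23 0.30
```

arm_command(rows=[[0,0,0,0,0,-2,50],[0,0,0,0,0,-6,50],[0,0,0,1,-1,-9,50],[0,0,0,4,-4,-9,50],[0,0,0,7,-7,-9,50],[0,0,0,10,-10,-9,50],[0,0,0,13,-13,-9,50],[0,0,0,14,-14.2,-8,50],[0,0,0,14,-14.2,-5,50],[0,0,0,14,-14.2,-2,50],[0,0,0,14,-14.2,-0.6,50],[0,0,0,14,-14.2,0.2,50],[0,0,0,14,-14.2,0.3,50],[0,0,0,14,-14.2,0.3,50],[0,0,0,14,-14.2,0.3,100],[0,0,0,14,-14.2,0.3,100],[0,0,0,14,-14.2,0.3,100],[0,0,0,14,-14.2,-4,100],[0,0,0,14,-14.2,-9,100],[0,0,0,14,-14.2,-11,100]])

```text
t: 18.32
eef_pos: [0.6109, 0.0281, 0.1218]
orientation: [[0.82, 0.573, 0.005], [0.573, -0.82, -0.001], [0.004, 0.003, -1.0]]
wrist_force: [-0.2, -0.5, 0.7]
gripper_width: 0.0852
grip_force: 0.0
```

```bash
python3 plan.py did 0 14 -14.2 -11;python3 plan.py go .6275 -.134 .004 34.95
```

```text
now [6.09400e-01 2.84000e-02 1.18000e-01 3.49504e+01]
from [6.09400e-01 2.84000e-02 1.18000e-01 3.49504e+01] turn z 0.000 rad; shift cm -7.82 14.35 11.40
```

arm_command(rows=[[0,0,0,-2,4,0,100],[0,0,0,-4,8,0,100],[0,0,0,-6,12,0,100],[0,0,0,-7.8,14.35,2,100],[0,0,0,-7.8,14.35,3,100],[0,0,0,-7.8,14.35,3,100]])

```text
t: 19.08
eef_pos: [0.6263, -0.1333, 0.0871]
orientation: [[0.82, 0.573, -0.002], [0.573, -0.82, 0.001], [-0.001, -0.002, -1.0]]
wrist_force: [0.0, 0.2, -0.5]
gripper_width: 0.0858
grip_force: 0.0
```

```bash
python3 plan.py did 0 -7.8 14.35 3
cat > mid.py <<'E'
from fit import *
np.set_printoptions(precision=4,suppress=True)
o=readout.get_obs(); print(o['eef_pos'])
p=eyes.camera('wrist'); save(p,'w5'); W=cloud(p); hsv=cv2.cvtColor(p['image'],cv2.COLOR_RGB2HSV); H,S,V=[hsv[...,i].astype(int) for i in range(3)]
X,Y,Z=W[...,0],W[...,1],W[...,2]; ok=p['depth']>0
near=lambda c,r:np.hypot(X-c[0],Y-c[1])<r
m=ok&(H>18)&(H<35)&(S>120)&near((.63,-.134),.06)&(Z>.02); print('tin',m.sum(),outline(p,m,.028,.0285))
q=eyes.camera('side'); save(q,'s3'); b=q['image'][130:320,230:470,::-1]; a=p['image'][:,:,::-1]
b=cv2.resize(b,(505,400)); cv2.imwrite('pics/m1.png',cv2.resize(np.hstack([a,b]),None,fx=.698,fy=.698))
E
python3 mid.py
```

```text
now [ 0.6277 -0.1339  0.088  34.9504]
[ 0.6263 -0.1333  0.0871]
tin 5673 (array([ 0.6288, -0.1333]), 240)
```

View pics/m1.png

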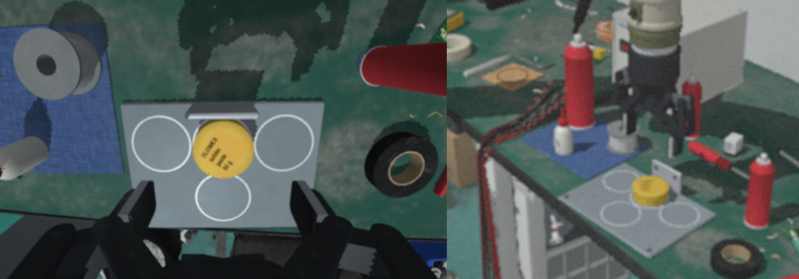

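All three stand on the mat and the tin is alone on the board, at (223,150) in the wrist half. I'll grasp it.

arm_command(rows=[[0,0,0,0,0,3,100],[0,0,0,0,0,6,100],[0,0,0,0,0,7.5,100],[0,0,0,0,0,8.3,100],[0,0,0,0,0,8.4,90],[0,0,0,0,0,8.4,80],[0,0,0,0,0,8.4,70],[0,0,0,0,0,8.4,60],[0,0,0,0,0,8.4,50],[0,0,0,0,0,8.4,50]], grip_force=30)

```text
t: 20.42
eef_pos: [0.628, -0.1343, 0.0055]
orientation: [[0.82, 0.573, 0.002], [0.573, -0.82, -0.001], [0.001, 0.002, -1.0]]
wrist_force: [-0.6, -0.1, 4.8]
gripper_width: 0.056
grip_force: 32.4
```

```bash
python3 plan.py did 0 0 0 8.4;python3 plan.py go .423 .333 .25 80; python3 plan.py go .423 .333 .004 80
python3 - <<'E'
from fit import *
np.set_printoptions(precision=4,suppress=True)
for n in ['top','side']:
    p=eyes.camera(n); W=cloud(p); hsv=cv2.cvtColor(p['image'],cv2.COLOR_RGB2HSV); H,S,V=[hsv[...,i].astype(int) for i in range(3)]
    m=(H>8)&(H<25)&(S>80)&(np.hypot(W[...,0]-.423,W[...,1]-.333)<.075); m=cv2.morphologyEx(m.astype(np.uint8),cv2.MORPH_CLOSE,np.ones((5,5)))
    cs,_=cv2.findContours(m,cv2.RETR_EXTERNAL,cv2.CHAIN_APPROX_NONE); c=max(cs,key=cv2.contourArea)[:,0]
    P=np.array([at_z(p,u,v,.006)[:2] for u,v in c],np.float32); print(n,cv2.minAreaRect(P))
E
```

```text
now [ 6.27700e-01 -1.33900e-01  4.00000e-03  3.49504e+01]
from [ 6.27700e-01 -1.33900e-01  4.00000e-03  3.49504e+01] turn z -0.786 rad; shift cm 9.97 -50.00 -24.60
from [ 6.27700e-01 -1.33900e-01  4.00000e-03  3.49504e+01] turn z -0.786 rad; shift cm 9.97 -50.00 -0.00
top ((0.4250890910625458, 0.3345961570739746), (0.0923130214214325, 0.09131457656621933), 42.194725036621094)
side ((0.4228414297103882, 0.3348819613456726), (0.09502095729112625, 0.09525750577449799), 41.97480010986328)
```

arm_command(rows=[[0,0,0,0,0,-3,50],[0,0,0,0,0,-8,50],[0,0,0,0,0,-13,50],[0,0,0,0,0,-18,50],[0,0,0,0.5,-2,-23,50],[0,0,0,1,-6,-25,50],[0,0,0,2,-11,-25,50],[0,0,-0.1,3,-16,-25,50],[0,0,-0.2,4,-21,-25,50],[0,0,-0.3,5,-26,-25,50],[0,0,-0.4,6,-31,-25,50],[0,0,-0.5,7,-36,-25,50],[0,0,-0.6,8,-41,-25,50],[0,0,-0.7,9,-46,-25,50],[0,0,-0.79,10,-49,-25,50],[0,0,-0.79,10,-50,-25,50],[0,0,-0.79,10,-50,-25,50],[0,0,-0.79,10,-50,-25,50]])

```text
t: 22.78
eef_pos: [0.4232, 0.3321, 0.2541]
orientation: [[0.172, 0.985, -0.0], [0.985, -0.172, -0.001], [-0.001, 0.0, -1.0]]
wrist_force: [-0.4, 1.1, -1.0]
gripper_width: 0.0559
grip_force: 32.2
```

```bash
python3 plan.py did -0.79 10 -50 -25
python3 - <<'E'
from fit import *
np.set_printoptions(precision=4,suppress=True)
o=readout.get_obs(); print(o['eef_pos'],o['gripper_width'],o['qpos'])
p=eyes.camera('wrist'); save(p,'w6'); W=cloud(p); hsv=cv2.cvtColor(p['image'],cv2.COLOR_RGB2HSV); H,S,V=[hsv[...,i].astype(int) for i in range(3)]
m=(H>8)&(H<25)&(S>80)&(np.hypot(W[...,0]-.424,W[...,1]-.334)<.075)&(W[...,2]<.03); m=cv2.morphologyEx(m.astype(np.uint8),cv2.MORPH_CLOSE,np.ones((9,9)))
cs,_=cv2.findContours(m,cv2.RETR_EXTERNAL,cv2.CHAIN_APPROX_NONE); c=max(cs,key=cv2.contourArea)[:,0]
P=np.array([at_z(p,u,v,.006)[:2] for u,v in c],np.float32); print(cv2.minAreaRect(P))
# ring: dark pixels inside the pad
k=(cv2.erode(m,np.ones((9,9)))>0)&(V<110); 
P=np.array([at_z(p,u,v,.006)[:2] for v,u in zip(*np.nonzero(k))]); print('ring',len(P),circ(P,.032,[.424,.334]))
E
```

```text
now [ 0.4232  0.3332  0.254  80.2141]
[0.4232 0.3321 0.2541] 0.05594952287631437 [ 0.5164  0.2358 -0.0022  1.3332 -0.0005  2.2602]
((0.42577308416366577, 0.33413124084472656), (0.08900663256645203, 0.08878296613693237), 42.49228286743164)
ring 524 [0.4257 0.3336]
```

View pics/w6.png

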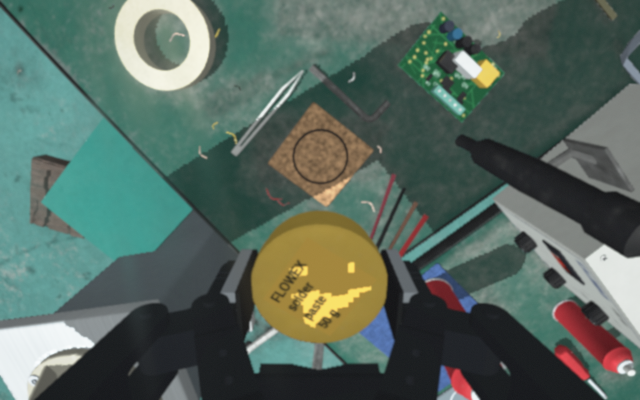

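The ring is at (320,156) in the picture and the tin is held level. The tweezers and hex key are beyond the far pad edges. I'll lower the tin.

arm_command(rows=[[0,0,0,0,0.24,4,50],[0,0,0,0,0.24,9,50],[0,0,0,0,0.24,14,50],[0,0,0,0,0.24,18,50],[0,0,0,0,0.24,21,50],[0,0,0,0,0.24,23,50],[0,0,0,0,0.24,24.2,50],[0,0,0,0,0.24,24.8,50],[0,0,0,0,0.24,25,50],[0,0,0,0,0.24,25,50],[0,0,0,0,0.24,25,50],[0,0,0,0,0.24,25,80],[0,0,0,0,0.24,25,90],[0,0,0,0,0.24,25,90],[0,0,0,0,0.24,21,90],[0,0,0,0,0.24,16,90],[0,0,0,0,0.24,11,90],[0,0,0,0,0.24,6,90],[0,0,0,0,0.24,0,90],[0,0,0,0,0.24,0,90]])

```text
t: 25.32
eef_pos: [0.4276, 0.3342, 0.2596]
orientation: [[0.17, 0.985, 0.009], [0.985, -0.17, 0.005], [0.006, 0.008, -1.0]]
wrist_force: [0.5, -0.1, -0.5]
gripper_width: 0.0769
grip_force: 0.0
```

```bash
python3 plan.py did 0 0 0.24 0
cat > corkchk.py <<'E'
from fit import *
np.set_printoptions(precision=4,suppress=True)
o=readout.get_obs(); print(o['eef_pos'],o['gripper_width'])
for n in ['wrist','top']:
    p=eyes.camera(n); save(p,'cork_'+n); W=cloud(p); hsv=cv2.cvtColor(p['image'],cv2.COLOR_RGB2HSV); H,S,V=[hsv[...,i].astype(int) for i in range(3)]
    nr=np.hypot(W[...,0]-.424,W[...,1]-.334)<.075
    m=nr&(H>8)&(H<35)&(S>80)&(W[...,2]<.06); m=cv2.morphologyEx(m.astype(np.uint8),cv2.MORPH_CLOSE,np.ones((5,5)))
    cs,_=cv2.findContours(m,cv2.RETR_EXTERNAL,cv2.CHAIN_APPROX_NONE); c=max(cs,key=cv2.contourArea)[:,0]
    P=np.array([at_z(p,u,v,.006)[:2] for u,v in c],np.float32); print(n,'pad',cv2.minAreaRect(P))
    m=nr&(W[...,2]>.019)&(W[...,2]<.05)&(S>80); print('tin',m.sum(),W[m].mean(0),outline(p,m,.028,.0285))
E
python3 corkchk.py
```

```text
now [ 0.4256  0.3328  0.254  80.2141]
[0.4276 0.3342 0.2596] 0.07692199849072216
wrist pad ((0.42581647634506226, 0.334013968706131), (0.08902554214000702, 0.08886508643627167), 42.495384216308594)
tin 1967 [0.4264 0.3327 0.0273] (array([0.4263, 0.3323]), 140)
top pad ((0.42510464787483215, 0.3345789611339569), (0.0923130214214325, 0.09127089381217957), 42.194725036621094)
tin 310 [0.4265 0.3318 0.0281] (array([0.4266, 0.332 ]), 55)
```

View pics/cork_wrist.png

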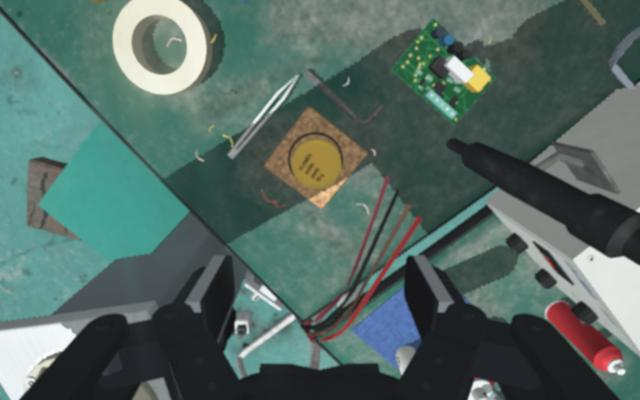

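The tin sits inside the ring (316,160), off-centre by about 1.5–2.5 mm, and the tweezers and key haven't moved. Next I'll return the reel.

```bash
python3 plan.py go .6094 .0284 .005 34.9504
```

```text
from [ 0.4256  0.3328  0.254  80.2141] turn z 0.790 rad; shift cm -26.87 23.29 24.90
```

arm_command(rows=[[0,0,0.1,-3,2.6,0,100],[0,0,0.2,-6,5.2,0,100],[0,0,0.3,-9,7.8,0,100],[0,0,0.4,-12,10.4,0,100],[0,0,0.5,-15,13,0,100],[0,0,0.6,-18,15.6,0,100],[0,0,0.7,-21,18.2,0,100],[0,0,0.79,-24,20.8,0,100],[0,0,0.79,-26.4,22.9,0,100],[0,0,0.79,-26.87,23.3,2,100],[0,0,0.79,-26.87,23.3,6,100],[0,0,0.79,-26.87,23.3,11,100],[0,0,0.79,-26.87,23.3,16,100],[0,0,0.79,-26.87,23.3,16,100],[0,0,0.79,-26.87,23.3,16,100]])

```text
t: 27.3
eef_pos: [0.6093, 0.0283, 0.0948]
orientation: [[0.82, 0.573, -0.0], [0.573, -0.82, -0.0], [-0.0, -0.0, -1.0]]
wrist_force: [0.4, 0.5, -0.5]
gripper_width: 0.0854
grip_force: 0.0
```

```bash
python3 plan.py did .79 -26.87 23.3 16; python3 plan.py go .6094 .0284 .005 34.9504
python3 - <<'E'
from fit import *
np.set_printoptions(precision=4,suppress=True)
p=eyes.camera('wrist'); W=cloud(p);print(readout.get_obs()['eef_pos'])
S=cv2.cvtColor(p['image'],cv2.COLOR_RGB2HSV)[...,1]
m=(np.hypot(W[...,0]-.6094,W[...,1]-.0284)<.05)&(W[...,2]>.03)&(W[...,2]<.055)&(S<80); print('reel',m.sum(),outline(p,m,.039,.028))
m=(np.hypot(W[...,0]-.5076,W[...,1]-.0243)<.03)&(W[...,2]>.055)&(W[...,2]<.1); print('cap',m.sum(),W[m].mean(0))
E
```

```text
now [6.09500e-01 2.84000e-02 9.40000e-02 3.49504e+01]
from [6.09500e-01 2.84000e-02 9.40000e-02 3.49504e+01] turn z 0.000 rad; shift cm -0.01 -0.01 8.90
[0.6103 0.0282 0.096 ]
reel 5402 (array([0.6099, 0.0272]), 243)
cap 733 [0.5105 0.0263 0.0653]
```

arm_command(rows=[[0,0,0,0,0,4,100],[0,0,0,0,0,7,100],[0,0,0,0,0,8.6,100],[0,0,0,0,0,8.9,100],[0,0,0,0,0,8.9,80],[0,0,0,0,0,8.9,60],[0,0,0,0,0,8.9,50],[0,0,0,0,0,8.9,50],[0,0,0,0,0,8.9,50]], grip_force=40)

```text
t: 28.48
eef_pos: [0.6105, 0.0283, 0.007]
orientation: [[0.82, 0.573, 0.003], [0.573, -0.82, -0.0], [0.002, 0.002, -1.0]]
wrist_force: [-0.5, -0.1, 6.6]
gripper_width: 0.055
grip_force: 42.9
```

```bash
python3 plan.py did 0 0 0 8.9; python3 plan.py go .576 -.1682 .008 34.9504
```

```text
now [6.09500e-01 2.84000e-02 5.00000e-03 3.49504e+01]
from [6.09500e-01 2.84000e-02 5.00000e-03 3.49504e+01] turn z 0.000 rad; shift cm -14.01 14.19 -0.30
```

arm_command(rows=[[0,0,0,0,0,-2,50],[0,0,0,0,0,-6,50],[0,0,0,-1,1,-9,50],[0,0,0,-4,4,-9,50],[0,0,0,-7,7,-9,50],[0,0,0,-10,10,-9,50],[0,0,0,-13,13,-9,50],[0,0,0,-14,14.2,-8,50],[0,0,0,-14,14.2,-5,50],[0,0,0,-14,14.2,-2,50],[0,0,0,-14,14.2,-0.9,50],[0,0,0,-14,14.2,-0.4,50],[0,0,0,-14,14.2,-0.3,50],[0,0,0,-14,14.2,-0.3,50],[0,0,0,-14,14.2,-0.3,100],[0,0,0,-14,14.2,-0.3,100],[0,0,0,-14,14.2,-0.3,100],[0,0,0,-14,14.2,-4,100],[0,0,0,-14,14.2,-9,100],[0,0,0,-14,14.2,-14,100]])

```text
t: 30.98
eef_pos: [0.5754, -0.1682, 0.1464]
orientation: [[0.82, 0.573, -0.001], [0.573, -0.82, 0.0], [-0.0, -0.0, -1.0]]
wrist_force: [0.3, -0.1, 0.5]
gripper_width: 0.0851
grip_force: 0.0
```

```bash
python3 plan.py did 0 -14 14.2 -14; python3 plan.py go .5076 .0243 .023 125.48
```

```text
now [ 0.5761 -0.1682  0.145  34.9504]
from [ 0.5761 -0.1682  0.145  34.9504] turn z -1.580 rad; shift cm 5.41 -19.70 12.20
```

arm_command(rows=[[0,0,-0.17,0.5,-2,0,85],[0,0,-0.34,1.2,-4.5,0,85],[0,0,-0.52,2,-7,0,85],[0,0,-0.7,2.7,-10,0,85],[0,0,-0.88,3.5,-13,0,85],[0,0,-1.06,4.3,-16,0,85],[0,0,-1.24,5,-18.5,0,85],[0,0,-1.42,5.4,-19.7,0,85],[0,0,-1.58,5.4,-19.7,0,85],[0,0,-1.58,5.4,-19.7,1,85],[0,0,-1.58,5.4,-19.7,4,85],[0,0,-1.58,5.4,-19.7,8,85],[0,0,-1.58,5.4,-19.7,11,85],[0,0,-1.58,5.4,-19.7,12.2,85],[0,0,-1.58,5.4,-19.7,12.2,70],[0,0,-1.58,5.4,-19.7,12.2,50],[0,0,-1.58,5.4,-19.7,12.2,30],[0,0,-1.58,5.4,-19.7,12.2,25],[0,0,-1.58,5.4,-19.7,12.2,25],[0,0,-1.58,5.4,-19.7,12.2,25]], grip_force=25)

```text
t: 33.48
eef_pos: [0.5084, 0.024, 0.0246]
orientation: [[-0.58, 0.815, 0.003], [0.815, 0.58, -0.0], [-0.002, 0.002, -1.0]]
wrist_force: [-0.3, -0.7, 6.7]
gripper_width: 0.0295
grip_force: 25.0
```

```bash
python3 plan.py did -1.58 5.4 -19.7 12.2; python3 plan.py go .662 -.1837 .026 125.48
```

```text
now [5.075000e-01 2.420000e-02 2.300000e-02 1.254778e+02]
from [5.075000e-01 2.420000e-02 2.300000e-02 1.254778e+02] turn z -0.000 rad; shift cm -25.90 0.51 -0.30
```

arm_command(rows=[[0,0,0,0,0,-2,25],[0,0,0,0,0,-6,25],[0,0,0,-2,0,-9,25],[0,0,0,-6,0.1,-9,25],[0,0,0,-10,0.2,-9,25],[0,0,0,-14,0.3,-9,25],[0,0,0,-18,0.4,-9,25],[0,0,0,-22,0.5,-9,25],[0,0,0,-25,0.5,-8,25],[0,0,0,-25.9,0.5,-5,25],[0,0,0,-25.9,0.5,-2,25],[0,0,0,-25.9,0.5,-0.8,25],[0,0,0,-25.9,0.5,-0.4,25],[0,0,0,-25.9,0.5,-0.3,25],[0,0,0,-25.9,0.5,-0.3,25],[0,0,0,-25.9,0.5,-0.3,70],[0,0,0,-25.9,0.5,-0.3,80],[0,0,0,-25.9,0.5,-4,80],[0,0,0,-25.9,0.5,-10,80],[0,0,0,-25.9,0.5,-15,100]])

```text
t: 35.98
eef_pos: [0.6617, -0.184, 0.1753]
orientation: [[-0.58, 0.814, 0.001], [0.814, 0.58, -0.0], [-0.001, 0.001, -1.0]]
wrist_force: [0.5, -1.1, 0.5]
gripper_width: 0.0839
grip_force: 0.0
```

```bash
python3 plan.py did 0 -25.9 0.5 -15; python3 plan.py go .546 .1184 .112 34.95
```

```text
now [  0.6619  -0.1838   0.173  125.4778]
from [  0.6619  -0.1838   0.173  125.4778] turn z 1.580 rad; shift cm 31.34 8.10 6.10
```

arm_command(rows=[[0,0,0.17,0,0,-5,100],[0,0,0.34,2,0.5,-8,100],[0,0,0.52,6,1.5,-8,100],[0,0,0.7,10,2.5,-8,100],[0,0,0.88,14,3.5,-8,100],[0,0,1.06,18,4.6,-8,100],[0,0,1.24,22,5.7,-8,100],[0,0,1.42,26,6.7,-8,100],[0,0,1.58,30,7.7,-8,100],[0,0,1.58,31.35,8.1,-8,100],[0,0,1.58,31.35,8.1,-8,100],[0,0,1.58,31.35,8.1,-8,100]])

```text
t: 37.48
eef_pos: [0.5461, 0.1175, 0.2532]
orientation: [[0.82, 0.573, 0.0], [0.573, -0.82, -0.001], [-0.0, 0.001, -1.0]]
wrist_force: [0.7, -0.5, 0.4]
gripper_width: 0.0854
grip_force: 0.0
```

```bash
python3 plan.py did 1.58 31.35 8.1 -8; python3 plan.py go .546 .1184 .111 34.95
python3 - <<'E'
from fit import *
np.set_printoptions(precision=4,suppress=True)
p=eyes.camera('wrist'); W=cloud(p);print(readout.get_obs()['eef_pos'])
hsv=cv2.cvtColor(p['image'],cv2.COLOR_RGB2HSV); H,S,V=[hsv[...,i].astype(int) for i in range(3)]
m=((H<8)|(H>172))&(S>120)&(np.hypot(W[...,0]-.546,W[...,1]-.118)<.06)&(W[...,2]>.03)&(W[...,2]<.138); print('can',m.sum(),circ(W[m],.0265,[.546,.118]))
E
```

```text
now [ 0.5459  0.1185  0.253  34.9504]
from [ 0.5459  0.1185  0.253  34.9504] turn z 0.000 rad; shift cm -0.00 0.01 14.20
[0.5461 0.1173 0.2531]
can 834 [0.5433 0.1185]
```

arm_command(rows=[[0,0,0,0,0,4,100],[0,0,0,0,0,8,100],[0,0,0,0,0,11,100],[0,0,0,0,0,13,100],[0,0,0,0,0,14.1,100],[0,0,0,0,0,14.1,100],[0,0,0,0,0,14.1,60],[0,0,0,0,0,14.1,50],[0,0,0,0,0,14.1,50],[0,0,0,0,0,14.1,50]], grip_force=40)

```text
t: 38.78
eef_pos: [0.5462, 0.1187, 0.1135]
orientation: [[0.82, 0.573, 0.002], [0.573, -0.82, 0.0], [0.002, 0.001, -1.0]]
wrist_force: [-1.3, 1.4, 6.3]
gripper_width: 0.0515
grip_force: 41.9
```

```bash
python3 plan.py did 0 0 0 14.1; python3 plan.py go .5893 -.0832 .114 34.95
```

```text
now [ 0.5459  0.1185  0.112  34.9504]
from [ 0.5459  0.1185  0.112  34.9504] turn z 0.000 rad; shift cm -8.00 19.02 -0.20
```

arm_command(rows=[[0,0,0,0,0,-2,50],[0,0,0,0,0,-5,50],[0,0,0,-1,2,-7,50],[0,0,0,-2.5,6,-7,50],[0,0,0,-4,10,-7,50],[0,0,0,-5.5,14,-7,50],[0,0,0,-7.2,17.5,-7,50],[0,0,0,-8,19,-6,50],[0,0,0,-8,19,-4,50],[0,0,0,-8,19,-2,50],[0,0,0,-8,19,-0.8,50],[0,0,0,-8,19,-0.3,50],[0,0,0,-8,19,-0.2,50],[0,0,0,-8,19,-0.2,50]])

```text
t: 40.52
eef_pos: [0.5883, -0.0817, 0.1167]
orientation: [[0.819, 0.574, 0.001], [0.574, -0.819, 0.001], [0.001, -0.001, -1.0]]
wrist_force: [-4.1, 2.9, 11.9]
gripper_width: 0.0515
grip_force: 45.3
```

arm_command(rows=[[0,0,0,0,0,0,100],[0,0,0,0,0,0,100],[0,0,0,0,0,0,100],[0,0,0,0,0,0,100],[0,0,0,0,0,-4,100],[0,0,0,0,0,-9,100],[0,0,0,0,0,-14,100],[0,0,0,2,1,-19,100],[0,0,0,5,3,-23,100],[0,0,0,8,4,-23.5,100],[0,0,0,8,4,-23.5,100],[0,0,0,8,4,-23.5,100]])

```text
t: 42.02
eef_pos: [0.6768, -0.0702, 0.3482]
orientation: [[0.82, 0.573, -0.002], [0.573, -0.82, 0.0], [-0.002, -0.001, -1.0]]
wrist_force: [-0.6, 0.8, -0.3]
gripper_width: 0.0856
grip_force: 0.0
```

```bash
python3 - <<'E'
from fit import *
np.set_printoptions(precision=4,suppress=True)
p=eyes.camera('wrist'); W=cloud(p); hsv=cv2.cvtColor(p['image'],cv2.COLOR_RGB2HSV); H,S,V=[hsv[...,i].astype(int) for i in range(3)]
X,Y,Z=W[...,0],W[...,1],W[...,2]; ok=p['depth']>0; near=lambda c,r:np.hypot(X-c[0],Y-c[1])<r
m=ok&((H<8)|(H>172))&(S>120)&near((.59,-.09),.06)&(Z>.03)&(Z<.138); print('can',m.sum(),circ(W[m],.0265,[.595,-.091]))
m=ok&near((.579,-.175),.05)&(Z>.032)&(Z<.055)&(S<80); print('reel',outline(p,m,.042,.028))
m=ok&near((.665,-.193),.05)&(Z>.015)&(Z<.056)&(S<80)&(V>120); print('bot',circ(W[m],.015,[.665,-.193]))
m=ok&near((.665,-.193),.04)&(Z>.062)&(Z<.1); print('cap',W[m].mean(0))
q=eyes.camera('side'); b=cv2.resize(q['image'][130:320,230:470,::-1],(505,400)); a=p['image'][:,:,::-1]
cv2.imwrite('pics/end.png',cv2.resize(np.hstack([a,b]),None,fx=.698,fy=.698))
print(readout.get_obs()['t'])
E
python3 corkchk.py
```

```text
can 940 [ 0.5848 -0.0821]
reel (array([ 0.5759, -0.1691]), 102)
bot [ 0.6596 -0.1836]
cap [ 0.6614 -0.1804  0.0722]
42.125
[ 0.6763 -0.0703  0.3491] 0.0854668192119953
wrist pad ((0.43552181124687195, 0.3222651183605194), (0.09001309424638748, 0.06871235370635986), 41.27912902832031)
tin 359 [0.4362 0.312  0.0251] (array([0.4433, 0.2904]), 81)
top pad ((0.42548471689224243, 0.3341597318649292), (0.0923130214214325, 0.09240266680717468), 42.194725036621094)
tin 311 [0.4266 0.3319 0.0282] (array([0.4267, 0.3319]), 55)
```

View pics/end.png

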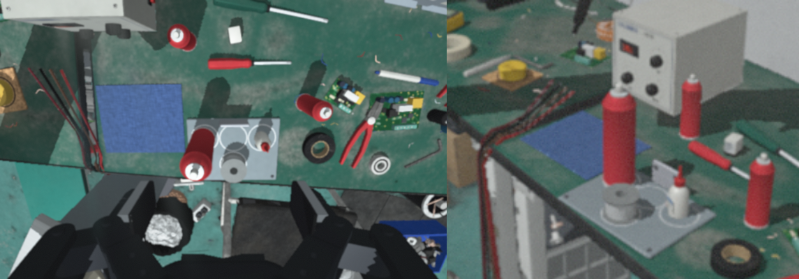

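The final picture shows the can, reel and bottle upright on their original spots (within about 2 mm), the tin on the cork pad and an empty mat, with the gripper clear of everything. Handing in.

```bash
python3 -c "
from bench import arm
print(arm.finish_job())"
```

```text
the job is handed in; nothing more can be done
None
```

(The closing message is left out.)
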